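# Uncover the staining bath and take out the slide rack

### The arm

A 6-joint arm with a two-finger parallel gripper is mounted at the origin on a cart in front of the work surface, level with it; the furniture and walls round the work are solid. World frame = base frame: x ahead of the robot, y to its left, z up, the work surface at z = 0. Lengths are in m, angles in rad, forces in N, time in s.
With the tool pointing down it reaches from about 0.35 to 0.975 m from the base axis. Payload 4.9 kg.
Tool frame: the origin (TCP) lies at the very end of the fingers, on their centre line; the grasp point (between the pads) lies 19 mm behind it; z points along the fingers, y is the line along which they close (so a half turn about z gives the same grasp; the last joint's range is limited). The gripper opens to 85 mm and grips with 20 to 120 N. Pads are 22 mm wide; open, the fingers measure 114 mm over their backs; the gripper's body (76 mm by 85 mm) begins 54 mm behind the grasp point. The pads swing forward as they close: fully open they stand 13 mm farther back than shut.
Start: joints at [-1.42, 0.053, 1.613, -0, 1.476, -0.119], TCP at [0.167, -0.602, 0.21] pointing down, gripper open.
Joint ranges: [-3.01, 3.01], [-1.01, 2.22], [0.06, 2.58], [-1.02, 4.17], [0.09, 2.62], [-3.14, 3.14]. Speed limits (rad/s): [2.57, 2.57, 3.14, 3.14, 3.14, 3.14].

### API

Orientations are given as a rotation vector (axis times angle).
In Python, from station import robot, eyes, hand_in gives the robot as it stands.
- The arm moves only by the tool play_rows, never from a script. Its arguments are lists of equal length, an entry for each row: "slide": the shift along the world's x, y, z each as a share of 300 mm, from -1 to 1, a list of three; "dr": the turn, a rotation vector about the world's x, y, z each as a share of 90 degrees, from -1 to 1, a list of three. A call has 1 to 5 rows; each row shifts and turns the commanded pose from where the row before left it; what a row does not reach is not made up. A row lasts 1/10 s, in which the tool goes at most 50 mm and 8.59 degrees, less where a joint would pass 70% of its speed; a pose out of reach is approached as far as the arm can. A call with a number of a shift or a turn outside -1 to 1 is refused whole. A call with a gripper value outside its range is refused whole. "claw" is the closure, from -1 (fully open) to 1 (shut), set as the call begins (left out, the last holds). The fingers move at their own pace and stop on an object; "squeeze" is the grip in N (left out, the last holds). Time passes only in rows, so rows that do not move let the fingers close. It gives the time, the measured TCP pose, the force, the opening and the grip force at its end, in the units of the state.
- robot.sense(): the state, without advancing time (a new reading comes with each control period).
- eyes.snapshot(name): name is "scene" or "top" or "wrist"; returns (picture, depth): 384x512x3 uint8, red, green, blue; 384x512 float32, m along the optical axis (not along the pixel's ray), 0 where there is no reading.
- eyes.camera_model(name): a dict with "fx", "fy", "cx", "cy" (pixels), "R" (3x3) and "t" (3): a world point X has camera coordinates R X + t; the wrist camera has in their place "hand_eye" (4x4, takes a point from camera to tool coordinates, whose origin is the TCP and whose axes are the flange's). Camera axes: x right, y down, z forward; pixel columns grow to the right and rows downward; lengths in m; the calibration is good to about 2 mm. A picture is of the moment at which its call begins: read the wrist's pose just before it. camera_model takes no time and is no camera call.
- hand_in(): hands the job in; it is judged then, once.
The state is a dict: "time": time; "joints": joint angles; "qd": joint speeds; "joint_efforts": joint torques, N m; "tool_pos": TCP position; "orientation": TCP orientation; "ft_force": force on the tool from outside, world axes, zero at the start; "torque": the same for the moment, N m; "gripper_width": finger opening in m; "gripper_force": force on a finger pad.
Only numpy, scipy, OpenCV 4.12 (cv2) and the standard library are available. Lean on these libraries where they do the work, as an engineer would, in place of code of your own. Each camera call takes 0.05 s, during which the arm holds its last target. There are 200 camera calls.

### The job

The slides in the staining bath are done. Tip the bath's loose cover up by its finger lip and over, so that it stands on end on the ledge at the opposite side of the trough, in front of its back stop; then lift the slide rack out by its wire handle, keep it upright, and set it down gently and flat inside the steel drip tray. Leave the cover standing on its ledge and do not disturb the other things on the bench.

Things in the scene. Friction and masses are not known exactly. Their poses are not given: they have to be found in the camera images.
- bath: Grey staining bath, fixed. Origin on the bench under the closed cover's middle; x points away from the cover's lip, about to the robot's right, and is called back here; z up. Casing x -62..113, y +-68 mm. Trough opening x -52..32, y +-46, floor z 15. Flat seat round it, where the cover rests, z 70; side guides at y +-63.5..68 up to z 74. Cover, rack and ledge are described in its frame
- ledge_edge (a point): Middle of the front edge of the ledge behind the trough: bath frame x 62.5, y 0, z 75 (a step 5 mm above the seat). The closed cover's back wall stands just before this step and pivots on it when tipped. The ledge is 47 mm deep, ended by a steel back stop (front face x 109.5, top z 138); the open cover stands between
- cover: Loose hood-shaped steel cover, 160 g, 120 x 120 x 40 mm, walls 4 mm, open below. Origin: middle of its open underside; z up through its top; axes as the bath's when closed (origin then at z 70 of the bath). Opened, it stands on its back (+x) wall, leaning on the back stop or upright, z axis about level and pointing to the bath's back, lip uppermost about 215 mm above the bench
- cover_lip (a point): Middle of the finger lip, at its underside, 2 mm from its front edge. The lip is flat, 90 mm wide (y), 4 mm thick, along the cover's front lower edge, from cover x -60 to -84; it overhangs the bath's front by 22 mm with free space below down to the bench
- slide_rack: Steel rack holding glass slides, 140 g nominal, standing on the trough floor under the cover; basket 56 (x) x 76 (y) x 32 mm high. Origin: middle of its underside, z up. An arched wire handle spans it along y
- rack_grip (a point): Middle of the rack's handle bar: round bar 9 mm thick, 60 mm long along the rack's y axis, 79 mm above the rack's underside (24 mm above the bath's seat when the rack is in the trough)
- drip_tray: Shallow open steel tray fixed to the bench, 120 (x) x 140 (y) x 12 mm high, walls 4 mm, inner floor about 4 mm above the bench. Origin: middle of its underside
- slide_box: Closed green slide box, 94 x 100 x 36 mm, bystander on the other side of the bath from the drip tray. Origin: middle of underside
- petri: Lidded petri dish, 63 mm round, 16 mm high, bystander. Origin: middle of underside
- dropper_bottle: Brown dropper bottle, 30 mm round, 86 mm high, bystander. Origin: middle of underside
- forceps: Fine steel forceps lying on the bench, 9 x 113 x 10 mm, bystander. Origin: middle of underside
- sticky_pad: Sticky note pad, 78 x 78 x 12 mm, bystander. Origin: middle of underside
There are look-alikes about, which are no part of the job. Of the things that look like the drip_tray, the larger one is meant.

How it is judged:
On the way, in this order (a step that is already met when the one before it is completed fails the run):
1. the cover stands on end on the ledge beyond the trough, with the rack still in the trough (angle between cover's own z axis and vertical between 1.35 and 1.95 rad and z of cover in the frame of bath above 0.1 m and x of cover in the frame of bath between 0.035 and 0.11 m and z of slide_rack in the frame of bath below 0.03 m and linear speed of cover below 0.03 m/s), for 0.2 s.
2. the rack has been lifted clear of the trough (z of slide_rack in the frame of bath above 0.075 m), for 0.1 s.
At the end, for the whole second after the job is handed in: The cover stands on end on the bath's ledge (z axis 77 to 112 degrees from vertical, origin over 100 mm above the bath's and 35 to 110 mm back of it); the rack stands flat in the drip tray (underside below 7.5 mm, within 3.4 degrees of upright, within 45 mm of its middle); both at rest (angle between cover's own z axis and vertical between 1.35 and 1.95 rad and z of cover in the frame of bath above 0.1 m and x of cover in the frame of bath between 0.035 and 0.11 m and linear speed of cover below 0.03 m/s and horizontal distance between slide_rack and drip_tray below 0.045 m and height (world z) of slide_rack below 0.0075 m and angle between slide_rack's own z axis and vertical below 0.06 rad and linear speed of slide_rack below 0.02 m/s); the robot touches nothing.
It fails at once if the rack is tipped more than 30 degrees (angle between slide_rack's own z axis and vertical above 0.52 rad).
It fails at once if the rack is dropped (moves faster than 0.4 m/s while not held) (contact force between the fingers and slide_rack below 0.02 N and linear speed of slide_rack above 0.4 m/s).
It fails at once if the cover falls off the bath (height (world z) of cover below 0.055 m).
It fails at once if the slide box, petri dish, dropper bottle, forceps or sticky pad is moved more than 25 mm (distance of any of slide_box, petri, dropper_bottle, forceps, sticky_pad from where it was at the start of the episode above 0.025 m).
It also fails if it takes over 58 s, if anything falls off the work surface, if the arm or the gripper's body presses on something with over 40 N, if the wrist force passes 120 N, or if a joint passes its speed limit or range.

## Working session

There is one attempt and no reset: what is moved stays moved. The work goes in short steps, Python scripts to look and compute and a tool call to move; the robot and the scene stay as the last step left them, time stands still between calls to the robot, and variables do not carry over. Pictures are saved under pics/ and viewed, at most 12 in all, crops included, and the job is handed in when it is done.

Besides the shell and the picture viewer there is one more tool, called after "Request:" in YAML: its name, and indented under it one key for each argument. play_rows: Moves the arm, as the interface text tells. Its arguments: {"type":"object","properties":{"slide":{"type":"array"},"dr":{"type":"array"},"claw":{"type":"number"},"squeeze":{"type":"number"}},"required":["slide","dr"]}

```bash
ls; mkdir -p pics; python3 - <<'E'
from station import robot, eyes
import cv2,numpy as np
print(robot.sense())
for n in("top","scene"):
    p,d=eyes.snapshot(n); np.savez(f"pics/{n}0.npz",p=p,d=d)
    cv2.imwrite(f"pics/{n}0.png",p[:,:,::-1])
    print(n,eyes.camera_model(n))
print(eyes.camera_model("wrist"))
E
```

```text
pics
{'time': 0.0, 'joints': array([-1.42000839e+00,  5.33486173e-02,  1.61431779e+00, -3.32090397e-06,
        1.47599144e+00, -1.18970260e-01]), 'qd': array([-0.00199385,  0.00188923, -0.00102273,  0.00091912, -0.00039237,
        0.0007122 ]), 'joint_efforts': array([-6.23722626e-04, -3.93680048e+01, -3.70178533e+01, -1.48786735e-04,
        7.01684869e-03,  8.21252058e-06]), 'tool_pos': array([ 0.16647668, -0.60171995,  0.20845396]), 'orientation': array([-3.11101325e+00, -4.22174392e-01,  5.67605492e-05]), 'ft_force': array([-0.21041323,  0.25562177, -0.03574006]), 'torque': array([0.02411263, 0.00483722, 0.05121518]), 'gripper_force': 0.0, 'gripper_width': 0.08559701188717024}
top {'fx': 366.9225479397907, 'fy': 366.9225479397907, 'cx': 256.2347364174794, 'cy': 194.89305635137708, 'R': array([[ 0.02500728, -0.99967208,  0.00551083],
       [-0.99340925, -0.02546669, -0.11175643],
       [ 0.11186013, -0.00267978, -0.99372035]]), 't': array([0.03143078, 0.53814238, 1.21890078])}
scene {'fx': 360.16576422640577, 'fy': 360.16576422640577, 'cx': 250.73603026168612, 'cy': 189.85966618024796, 'R': array([[-0.895322  , -0.44494961,  0.02045396],
       [-0.29429803,  0.55646456, -0.77700442],
       [ 0.33434591, -0.70168871, -0.62916275]]), 't': array([0.49583505, 0.18586232, 1.01197807])}
{'fx': 321.58648762581475, 'fy': 321.58648762581475, 'cx': 254.8940332289619, 'cy': 196.62828873087886, 'hand_eye': array([[ 1.59368666e-03, -9.48442835e-01, -3.16944235e-01,
         8.10535746e-02],
       [ 9.99998392e-01,  1.25093577e-03,  1.28490435e-03,
        -7.91929550e-06],
       [-8.22181446e-04, -3.16945773e-01,  9.48443304e-01,
        -1.63411395e-01],
       [ 0.00000000e+00,  0.00000000e+00,  0.00000000e+00,
         1.00000000e+00]])}
```

View pics/top0.png

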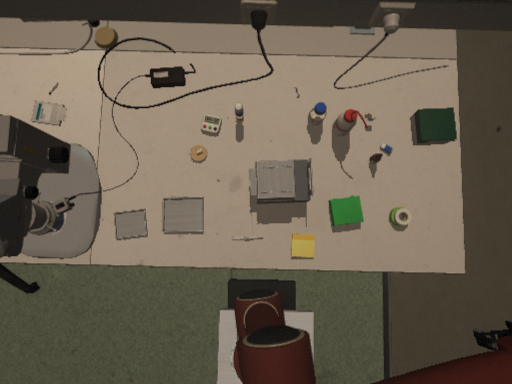

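View pics/scene0.png

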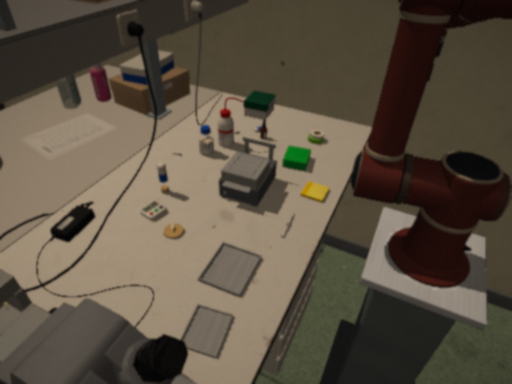

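The top view shows the bath at about (283,181), with the lip on its left (col 253) and the back stop on its right (col 310). The larger tray is at (184,215), and the green box at (347,211).

```bash
cat > h.py <<'E'
import numpy as np,cv2
from station import robot,eyes
from scipy.spatial.transform import Rotation as Rn
def cloud(name,d,m,T=None):
    d=d.astype(float)
    v,u=np.mgrid[:d.shape[0],:d.shape[1]]
    P=np.stack([(u-m['cx'])/m['fx']*d,(v-m['cy'])/m['fy']*d,d],-1)
    if T is None: W=(P-m['t'])@m['R']
    else:
        H=T@m['hand_eye']; W=P@H[:3,:3].T+H[:3,3]
    W[d<=0]=np.nan
    return W
def T(s):
    M=np.eye(4); M[:3,:3]=Rn.from_rotvec(s['orientation']).as_matrix(); M[:3,3]=s['tool_pos']; return M
def rect(pts):
    (c,s,a)=cv2.minAreaRect((pts[:,:2]*1000).astype(np.float32)); return np.round(c,1),np.round(s,1),round(a,1)
E
python3 - <<'E'
from h import *
z=np.load("pics/top0.npz");p,d=z['p'],z['d'];W=cloud("top",d,eyes.camera_model("top"))
sub=W[150:215,240:325].reshape(-1,3)
print(np.histogram(sub[:,2],bins=np.arange(-.02,.2,.01)))
for lo,hi in((.1,.12),(.065,.085),(.125,.15)):
    q=sub[(sub[:,2]>lo)&(sub[:,2]<hi)]; 
    if len(q): print(lo,len(q),rect(q),np.nanmedian(q[:,2]),q.min(0),q.max(0))
print(np.round(W[181,245:320:2]*1000).astype(int).tolist())
t=W[190:240,155:212].reshape(-1,3);print("tray z",np.nanpercentile(t[:,2],[5,50,95]))
c=cv2.resize(p[140:245,150:330,::-1],None,fx=4.4,fy=4.4,interpolation=cv2.INTER_CUBIC);cv2.imwrite("pics/topc.png",c)
z=np.load("pics/scene0.npz");Ws=cloud("scene",z['d'],eyes.camera_model("scene"))
s2=Ws[130:210,210:285].reshape(-1,3)
for lo,hi in((.1,.12),(.065,.085),(.125,.15)):
    q=s2[(s2[:,2]>lo)&(s2[:,2]<hi)]; 
    if len(q): print(lo,len(q),rect(q),np.nanmedian(q[:,2]),q.min(0),q.max(0))
E
```

```text
(array([   0, 1326, 1671,   15,   13,   12,   16,   16,   54,  852,   32,
         22,  617,  782,   17,   46,   11,    0,    0,    0,    0]), array([-0.02, -0.01,  0.  ,  0.01,  0.02,  0.03,  0.04,  0.05,  0.06,
        0.07,  0.08,  0.09,  0.1 ,  0.11,  0.12,  0.13,  0.14,  0.15,
        0.16,  0.17,  0.18,  0.19]))
0.1 1399 (array([584.1, -40.4]), array([120.4, 170.1]), 3.6) 0.11032853206864061 [ 0.51884117 -0.12785179  0.10083238] [0.64506434 0.04553164 0.11876508]
0.065 924 (array([583.7, -29.8]), array([136.8, 196.9]), 3.8) 0.07476967700641182 [ 0.51221377 -0.13202499  0.06533881] [0.65694748 0.07134152 0.08470237]
0.125 68 (array([ 588.3, -126. ]), array([116.1,   4.7]), 3.5) 0.13666928952740615 [ 0.53037977 -0.13144514  0.12569099] [ 0.64612383 -0.12083155  0.14271167]
[[588, 85, 2], [589, 79, 0], [589, 71, 2], [577, 64, 78], [578, 57, 73], [578, 50, 79], [573, 44, 110], [573, 38, 113], [574, 31, 108], [573, 25, 111], [573, 18, 111], [573, 12, 112], [573, 6, 114], [574, -1, 113], [575, -7, 108], [575, -14, 109], [575, -20, 107], [574, -26, 112], [574, -33, 113], [575, -39, 108], [575, -46, 111], [576, -52, 108], [576, -59, 108], [576, -65, 110], [576, -71, 112], [582, -82, 73], [583, -89, 69], [582, -95, 75], [582, -101, 74], [582, -108, 76], [582, -114, 77], [583, -121, 74], [583, -128, 72], [573, -125, 136], [594, -152, 3], [595, -159, 2], [595, -167, -2], [595, -173, 4]]
tray z [-0.00251644  0.00300855  0.01097322]
0.1 986 (array([585.9, -42.1]), array([121.1, 176.8]), 4.1) 0.11151403427512077 [ 0.51996201 -0.13319255  0.10011893] [0.64685952 0.04807882 0.11997707]
0.065 539 (array([ 625.5, -109. ]), array([198.7, 388.6]), 30.4) 0.07592383013613678 [ 0.5133141  -0.2536274   0.06503593] [0.8075433  0.07037889 0.08497063]
0.125 144 (array([ 590. , -127.4]), array([116.1,  10.5]), 4.1) 0.13356667898359925 [ 0.53202632 -0.13443251  0.12516439] [ 0.64799625 -0.12009209  0.14167832]
```

View pics/topc.png

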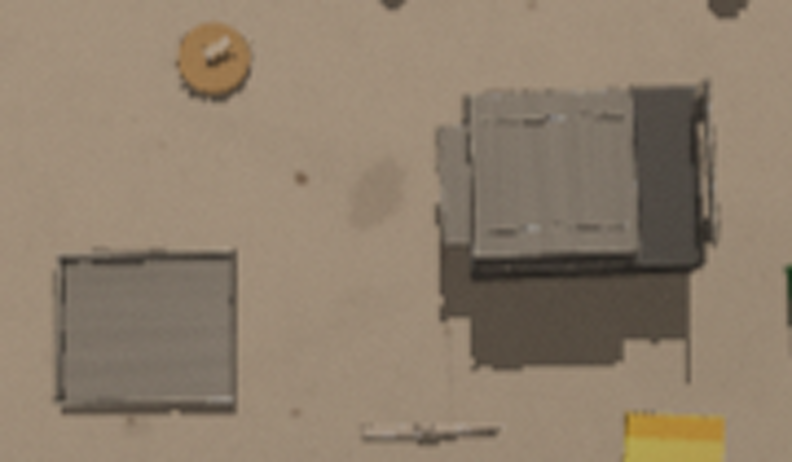

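```bash
python3 - <<'E'
from h import *
for n,(tr,tc) in {"top":((185,240),(150,215)),"scene":((235,300),(190,270))}.items():
    z=np.load(f"pics/{n}0.npz");W=cloud(n,z['d'],eyes.camera_model(n))
    s=W.reshape(-1,3)
    def box(x0,x1,y0,y1,z0,z1):
        k=np.all((s>[x0,y0,z0])&(s<[x1,y1,z1]),1); return s[k]
    c=box(.5,.67,-.078,.06,.102,.12); print(n,"cover",len(c),rect(c),np.median(c[:,2]))
    l=box(.5,.67,.05,.09,.06,.09); print(" lip",len(l),rect(l),np.median(l[:,2]))
    e=box(.5,.67,-.12,-.08,.06,.09); print(" ledge",len(e),rect(e),np.median(e[:,2]))
    # tray by edges: rim points above floor
    t=box(.38,.62,.15,.42,.007,.016); print(" rim",len(t),rect(t))
    r=W[tr[0]:tr[1],tc[0]:tc[1]]
    g=cv2.cvtColor(z['p'],cv2.COLOR_RGB2HSV)[tr[0]:tr[1],tc[0]:tc[1]]
    m=((g[...,1]<45)&np.isfinite(r[...,0])).astype(np.uint8)
    nn,lab,st,_=cv2.connectedComponentsWithStats(m); k=1+np.argmax(st[1:,4])
    print(" tray",st[k],rect(r[lab==k]),np.median(r[lab==k][:,2]))
E
```

```text
top cover 1380 (array([582.5, -15.4]), array([120.4, 120. ]), 3.6) 0.11035673744970044
 lip 152 (array([578.1,  59.9]), array([87.1, 19.9]), 2.0) 0.07465792459155818
 ledge 490 (array([588. , -99.8]), array([136.8,  37.8]), 1.0) 0.07520289847091421
 rim 453 (array([503.7, 287.7]), array([262.9, 231.7]), 89.4)
 tray [47 43  6  4 13] (array([412.9, 236.3]), array([17. ,  9.4]), 66.9) 0.0059812144559426884
scene cover 919 (array([584. , -16.4]), array([121.1, 125.2]), 4.1) 0.11156928169219782
 lip 118 (array([588.6,  60.2]), array([109.6,  20.3]), 0.0) 0.07561780442846817
 ledge 44 (array([ 527.7, -101. ]), array([15.8, 40.7]), 15.2) 0.0759749753006769
 rim 641 (array([469.7, 295.8]), array([125.5, 257.1]), 4.9)
 tray [64 30  2  2  3] (array([411.7, 263.6]), array([0.4, 7.5]), 3.3) 0.01331470646626856
```

Request:
play_rows:
  slide:
    - [0.067,0.12,0.093]
    - [0.067,0.12,0.093]
    - [0.067,0.12,0.093]
    - [0.067,0.12,0.093]
    - [0.067,0.12,0.093]
  dr:
    - [0,0,-0.026]
    - [0,0,-0.026]
    - [0,0,-0.026]
    - [0,0,-0.026]
    - [0,0,-0.026]
  claw: -1

```text
time: 0.6
tool_pos: [0.2675, -0.4206, 0.3497]
orientation: [-3.139, -0.1, 0.0]
ft_force: [1.4, -0.5, 0.2]
gripper_width: 0.0851
gripper_force: 0.0
```

Request:
play_rows:
  slide:
    - [0.067,0.15,0]
    - [0.067,0.15,0]
    - [0.067,0.15,0]
    - [0.067,0.15,0]
    - [0.067,0.15,0]
  dr:
    - [0,0,0]
    - [0,0,0]
    - [0,0,0]
    - [0,0,0]
    - [0,0,0]

```text
time: 1.1
tool_pos: [0.3678, -0.1954, 0.3488]
orientation: [-3.14, -0.102, -0.0]
ft_force: [0.0, -0.1, -0.2]
gripper_width: 0.0855
gripper_force: 0.0
```

Request:
play_rows:
  slide:
    - [0.067,0.15,0]
    - [0.067,0.15,0]
    - [0.067,0.15,0]
    - [0.067,0.15,0]
    - [0.067,0.15,0]
  dr:
    - [0,0,0]
    - [0,0,0]
    - [0,0,0]
    - [0,0,0]
    - [0,0,0]

```text
time: 1.6
tool_pos: [0.4683, 0.0298, 0.3489]
orientation: [3.14, 0.104, 0.0]
ft_force: [1.3, -0.7, 0.1]
gripper_width: 0.0856
gripper_force: 0.0
```

Request:
play_rows:
  slide:
    - [0.067,0.15,0]
    - [0.067,0.15,0]
    - [0.067,0.15,0]
    - [0.067,0.15,0]
    - [0.067,0.15,0]
  dr:
    - [0,0,0]
    - [0,0,0]
    - [0,0,0]
    - [0,0,0]
    - [0,0,0]

```text
time: 2.1
tool_pos: [0.5688, 0.2547, 0.3485]
orientation: [3.139, 0.104, -0.001]
ft_force: [0.5, -0.1, 0.0]
gripper_width: 0.0856
gripper_force: 0.0
```

Request:
play_rows:
  slide:
    - [0,0,0]
    - [0,0,0]
    - [0,0,0]
    - [0,0,0]
    - [0,0,0]
  dr:
    - [-0.08,-0.005,0]
    - [-0.08,-0.005,0]
    - [-0.08,-0.005,0]
    - [-0.08,-0.005,0]
    - [-0.08,-0.005,0]

```text
time: 2.6
tool_pos: [0.5685, 0.2532, 0.3494]
orientation: [2.506, 0.083, 0.025]
ft_force: [0.3, -1.0, 0.1]
gripper_width: 0.0853
gripper_force: 0.0
```

```bash
python3 - <<'E'
from h import *
s=robot.sense();print(s['joints'],s['tool_pos'],T(s)[:3,:3].round(2).tolist())
p,d=eyes.snapshot("wrist");cv2.imwrite("pics/w1.png",p[:,:,::-1])
W=cloud("wrist",d,eyes.camera_model("wrist"),T(s)); np.savez("pics/w1.npz",p=p,W=W)
q=W.reshape(-1,3)
def box(x0,x1,y0,y1,z0,z1): return q[np.all((q>[x0,y0,z0])&(q<[x1,y1,z1]),1)]
for nm,b in dict(cover=(.5,.67,-.078,.06,.102,.12),lip=(.5,.67,.047,.09,.06,.09)).items():
    c=box(*b); print(nm,len(c),rect(c) if len(c) else 0,np.median(c,0))
E
```

```text
[ 0.55318922  0.20435135  1.31393607 -0.58504584  1.89694167  1.94365088] [0.56854115 0.25315792 0.34944444] [[1.0, 0.05, 0.04], [0.07, -0.8, -0.59], [-0.0, 0.59, -0.81]]
cover 4244 (array([583.1, -15.5]), array([119.9, 121.7]), 3.9) [ 0.58638418 -0.00638466  0.10906623]
lip 814 (array([589.4,  58.7]), array([ 23.3, 113.9]), 89.9) [0.59072908 0.05660035 0.07289828]
```

View pics/w1.png

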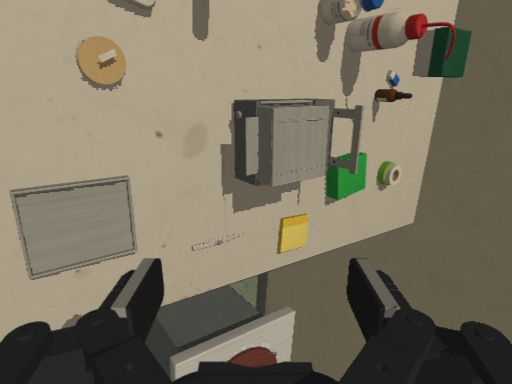

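Request:
play_rows:
  slide:
    - [0.004,-0.055,-0.127]
    - [0.004,-0.055,-0.127]
    - [0.004,-0.055,-0.127]
    - [0.004,-0.055,-0.127]
    - [0.004,-0.055,-0.127]
  dr:
    - [-0.02,-0.001,0]
    - [-0.02,-0.001,0]
    - [-0.02,-0.001,0]
    - [-0.02,-0.001,0]
    - [-0.02,-0.001,0]
  claw: 0.5

```text
time: 3.15
tool_pos: [0.5742, 0.1692, 0.1569]
orientation: [2.354, 0.078, 0.026]
ft_force: [0.5, 0.2, -1.2]
gripper_width: 0.0216
gripper_force: 0.0
```

Request:
play_rows:
  slide:
    - [0,0,0]
    - [0,0,0]
    - [0,0,0]
  dr:
    - [-0.02,-0.001,0]
    - [-0.02,-0.001,0]
    - [0,0,0]

```text
time: 3.45
tool_pos: [0.5755, 0.1715, 0.1605]
orientation: [2.291, 0.076, 0.031]
ft_force: [-0.4, -0.1, 0.4]
gripper_width: 0.0211
gripper_force: 0.0
```

```bash
cat >> h.py <<'E'
O=np.array([.583,-.016]);a=np.deg2rad(3.8);ex=np.array([np.sin(a),-np.cos(a)]);ey=np.array([np.cos(a),np.sin(a)])
def bath(p): p=np.asarray(p); return np.array([(p[:2]-O)@ex,(p[:2]-O)@ey,p[2]])*1000
def world(bx,by,bz): return np.array([*(O+ex*bx/1000+ey*by/1000),bz/1000])
def st():
    s=robot.sense(); R=T(s)[:3,:3]; t=R[:,2]
    print("t",round(s['time'],2),"j",s['joints'].round(2),"bath",bath(s['tool_pos']).round(1),"alpha",round(np.degrees(np.arcsin(-t[2])),1),"heading off",round(np.degrees(np.arctan2(t[:2]@ey,t[:2]@ex)),1),"w",round(s['gripper_width']*1000,1),"Yz",R[2,1].round(2),"F",s['ft_force'].round(1),s['gripper_force'])
    return s
def go(s,bx,by,bz): return ((world(bx,by,bz)-s['tool_pos'])/.3).round(3)
E
python3 -c "
from h import *
s=st();print(go(s,-122.5,0,105.6),go(s,-76.5,0,67))"
```

```text
t 3.45 j [ 0.51  0.32  1.57 -0.75  1.67  2.1 ] bath [-187.6    5.   160.5] alpha 41.4 heading off -0.2 w 21.1 Yz 0.75 F [-0.4 -0.1  0.4] 0.0
[-0.002 -0.218 -0.183] [ 0.008 -0.371 -0.312]
```

Request:
play_rows:
  slide:
    - [-0.001,-0.073,-0.061]
    - [-0.001,-0.073,-0.061]
    - [0,-0.072,-0.061]
    - [0,0,0]
  dr:
    - [0,0,0]
    - [0,0,0]
    - [0,0,0]
    - [0,0,0]

```text
time: 3.85
tool_pos: [0.5737, 0.1037, 0.1039]
orientation: [2.291, 0.074, 0.026]
ft_force: [0.5, -0.2, -1.1]
gripper_width: 0.0212
gripper_force: 0.0
```

Request:
play_rows:
  slide:
    - [0.002,-0.038,-0.032]
    - [0.003,-0.038,-0.032]
    - [0.003,-0.038,-0.032]
    - [0.002,-0.038,-0.032]
    - [0,0,0]
  dr:
    - [0,0,0]
    - [0,0,0]
    - [0,0,0]
    - [0,0,0]
    - [0,0,0]

```text
time: 4.35
tool_pos: [0.5756, 0.0574, 0.0634]
orientation: [2.29, 0.076, 0.023]
ft_force: [0.0, 0.7, 0.5]
gripper_width: 0.0213
gripper_force: 0.0
```

```bash
python3 -c "
from h import *
s=st()
for q in ((-67,101),(-59.5,123),(-48.4,143.5),(-34,161)): print(go(s,q[0],0,q[1]))
p,d=eyes.snapshot('wrist');cv2.imwrite('pics/w2.png',p[:,:,::-1])
"
```

```text
t 4.35 j [ 0.35  0.33  1.74 -0.81  1.44  2.12] bath [-73.7  -2.5  63.4] alpha 41.3 heading off -0.7 w 21.3 Yz 0.75 F [0.  0.7 0.5] 0.0
[ 0.01  -0.022  0.125]
[ 0.012 -0.047  0.199]
[ 0.014 -0.084  0.267]
[ 0.017 -0.131  0.325]
```

View pics/w2.png

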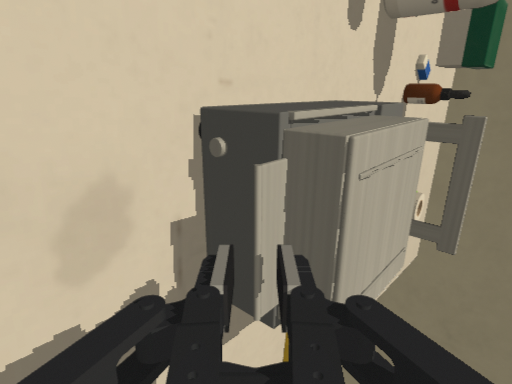

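Request:
play_rows:
  slide:
    - [0.002,-0.005,0.031]
    - [0.003,-0.006,0.031]
    - [0.002,-0.005,0.031]
    - [0.003,-0.006,0.032]
    - [0,0,0]
  dr:
    - [0,0,0]
    - [0,0,0]
    - [0,0,0]
    - [0,0,0]
    - [0,0,0]

```text
time: 4.9
tool_pos: [0.5815, 0.0529, 0.1056]
orientation: [2.292, 0.074, 0.032]
ft_force: [0.6, -0.4, -0.2]
gripper_width: 0.021
gripper_force: 0.0
```

```bash
python3 -c "
from h import *
s=st()
p,d=eyes.snapshot('wrist');cv2.imwrite('pics/w3.png',p[:,:,::-1])
"
```

```text
t 4.9 j [ 0.34  0.27  1.73 -0.81  1.48  2.07] bath [-68.8   3.  105.6] alpha 41.4 heading off -0.2 w 21.0 Yz 0.75 F [ 0.6 -0.4 -0.2] 0.0
```

View pics/w3.png

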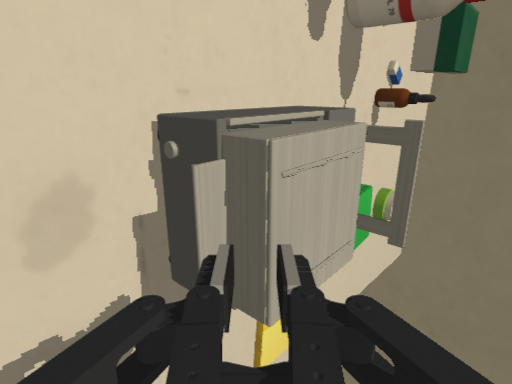

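```bash
python3 -c "
from h import *
s=st()
p,d=eyes.snapshot('wrist')
m=eyes.camera_model('wrist')
W=cloud('',d,m,np.eye(4))*1000
for r in (246,250,256,262,270,280):
  print(r,[(c,W[r,c].round(0).tolist()) for c in (212,220,226,231,281,286,292,300)])
G=cloud('',d,m,T(s));q=G.reshape(-1,3)
B=np.stack([(q[:,:2]-O)@ex,(q[:,:2]-O)@ey,q[:,2]],1)*1000
k=(B[:,0]<-60)&(B[:,0]>-95)&(abs(B[:,1])<45)&(B[:,2]>60)&(B[:,2]<90)
k2=k&(B[:,1]>10)
print('lip?',k2.sum(),np.percentile(B[k2],[2,50,98],axis=0).round(1))
k=(B[:,0]<50)&(B[:,0]>-58)&(abs(B[:,1]-20)<35)&(B[:,2]>100)&(B[:,2]<150)
print('top',np.percentile(B[k],[2,50,98],axis=0).round(1))
"
```

```text
t 4.95 j [ 0.34  0.27  1.73 -0.81  1.48  2.07] bath [-68.8   2.4 104.4] alpha 41.4 heading off -0.2 w 21.3 Yz 0.75 F [-0.4  0.4  0. ] 0.0
246 [(212, [-11.0, -27.0, 16.0]), (220, [10.0, -17.0, -25.0]), (226, [11.0, -14.0, -27.0]), (231, [11.0, -12.0, -26.0]), (281, [11.0, 12.0, -27.0]), (286, [12.0, 14.0, -28.0]), (292, [-13.0, 23.0, 19.0]), (300, [-16.0, 29.0, 26.0])]
250 [(212, [-14.0, -27.0, 17.0]), (220, [11.0, -16.0, -31.0]), (226, [11.0, -14.0, -30.0]), (231, [11.0, -11.0, -31.0]), (281, [11.0, 12.0, -30.0]), (286, [11.0, 14.0, -31.0]), (292, [-16.0, 23.0, 20.0]), (300, [-19.0, 29.0, 26.0])]
256 [(212, [6.0, -21.0, -28.0]), (220, [10.0, -16.0, -36.0]), (226, [11.0, -13.0, -37.0]), (231, [10.0, -11.0, -34.0]), (281, [11.0, 11.0, -36.0]), (286, [11.0, 14.0, -36.0]), (292, [11.0, 16.0, -36.0]), (300, [7.0, 21.0, -29.0])]
262 [(212, [7.0, -20.0, -34.0]), (220, [11.0, -15.0, -42.0]), (226, [11.0, -13.0, -42.0]), (231, [7.0, -11.0, -35.0]), (281, [11.0, 11.0, -41.0]), (286, [11.0, 13.0, -43.0]), (292, [11.0, 16.0, -42.0]), (300, [6.0, 20.0, -34.0])]
270 [(212, [7.0, -19.0, -41.0]), (220, [10.0, -15.0, -47.0]), (226, [11.0, -12.0, -49.0]), (231, [3.0, -11.0, -35.0]), (281, [11.0, 10.0, -48.0]), (286, [11.0, 12.0, -49.0]), (292, [11.0, 15.0, -48.0]), (300, [7.0, 19.0, -42.0])]
280 [(212, [11.0, -17.0, -56.0]), (220, [11.0, -14.0, -55.0]), (226, [11.0, -12.0, -55.0]), (231, [-1.0, -11.0, -37.0]), (281, [9.0, 10.0, -52.0]), (286, [11.0, 12.0, -55.0]), (292, [11.0, 14.0, -55.0]), (300, [7.0, 18.0, -50.0])]
lip? 2134 [[-83.8  10.8  70.2]
 [-72.1  28.7  73.1]
 [-60.1  44.4  86.9]]
top [[-56.9 -12.9 108.5]
 [-17.   23.7 109.2]
 [ 46.4  53.8 110.4]]
```

The cover wasn't lifted: the lip now lies left of the lower finger. The depth image puts the finger tips about 25 mm behind the nominal TCP. I'll go in again, deeper.

```bash
python3 -c "
from h import *
s=st()
print(go(s,-126,0,113),(world(-56,0,51)-world(-126,0,113))/.3)
"
```

```text
t 5.0 j [ 0.34  0.27  1.74 -0.81  1.48  2.07] bath [-68.7   1.8 103.5] alpha 41.3 heading off -0.3 w 21.0 Yz 0.75 F [-0.9  0.2 -1.4] 0.0
[-0.019  0.19   0.032] [ 0.01546391 -0.23282034 -0.20666667]
```

Request:
play_rows:
  slide:
    - [-0.009,0.09,0.012]
    - [-0.01,0.1,0.02]
    - [0,0,0]
  dr:
    - [0,0,0]
    - [0,0,0]
    - [0,0,0]

```text
time: 5.3
tool_pos: [0.5746, 0.1122, 0.1128]
orientation: [2.292, 0.079, 0.03]
ft_force: [0.5, -0.6, -0.4]
gripper_width: 0.0215
gripper_force: 0.0
```

Request:
play_rows:
  slide:
    - [0.003,-0.047,-0.041]
    - [0.003,-0.046,-0.041]
    - [0.003,-0.047,-0.041]
    - [0.003,-0.03,-0.028]
    - [0,0,0]
  dr:
    - [0,0,0]
    - [0,0,0]
    - [0,0,0]
    - [0,0,0]
    - [0,0,0]

```text
time: 5.8
tool_pos: [0.5761, 0.0558, 0.0647]
orientation: [2.29, 0.075, 0.021]
ft_force: [-0.1, 0.3, 0.2]
gripper_width: 0.0212
gripper_force: 0.0
```

Request:
play_rows:
  slide:
    - [0.001,-0.03,-0.027]
    - [0.001,-0.03,-0.026]
    - [0,0,0]
  dr:
    - [0,0,0]
    - [0,0,0]
    - [0,0,0]

```text
time: 6.1
tool_pos: [0.579, 0.0396, 0.0517]
orientation: [2.29, 0.075, 0.028]
ft_force: [-0.1, 0.1, 1.5]
gripper_width: 0.0216
gripper_force: 0.4
```

```bash
python3 -c "
from h import *
s=st()
p,d=eyes.snapshot('wrist');cv2.imwrite('pics/w4.png',p[:,:,::-1])
"
```

```text
t 6.1 j [ 0.32  0.34  1.76 -0.83  1.4   2.13] bath [-55.8  -0.3  51.7] alpha 41.2 heading off -0.3 w 21.6 Yz 0.75 F [-0.1  0.1  1.5] 0.4139053844846785
```

View pics/w4.png

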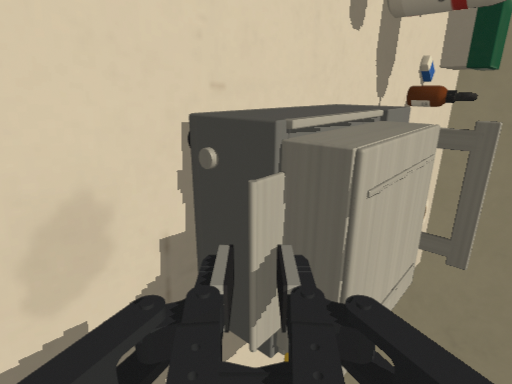

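Request:
play_rows:
  slide:
    - [0,-0.004,0.028]
    - [0.001,-0.007,0.028]
    - [0,-0.008,0.027]
    - [0.001,-0.008,0.027]
    - [0,0,0]
  dr:
    - [0,0,0]
    - [0,0,0]
    - [0,0,0]
    - [0,0,0]
    - [0,0,0]

```text
time: 6.65
tool_pos: [0.58, 0.0324, 0.0863]
orientation: [2.291, 0.074, 0.031]
ft_force: [0.7, 0.7, -0.5]
gripper_width: 0.0215
gripper_force: 0.4
```

```bash
cat >> h.py <<'E'
def cov():
    s=st(); p,d=eyes.snapshot('wrist'); q=cloud('',d,eyes.camera_model('wrist'),T(s)).reshape(-1,3)
    B=np.stack([(q[:,:2]-O)@ex,(q[:,:2]-O)@ey,q[:,2]],1)*1000
    # cover top plane: points of y 20..50 strip, x in -60..60, z>90
    k=(abs(B[:,1]-35)<15)&(B[:,0]>-60)&(B[:,0]<60)&(B[:,2]>85)
    b=B[k]
    if len(b)<50: print('few',len(b)); return p
    rng=np.random.default_rng(0);best=None
    for _ in range(200):
        i,j=rng.integers(len(b),size=2); v=b[j,[0,2]]-b[i,[0,2]]
        if np.hypot(*v)<10: continue
        v=v/np.hypot(*v); r=abs((b[:,0]-b[i,0])*v[1]-(b[:,2]-b[i,2])*v[0]); n=(r<1.5).sum()
        if best is None or n>best[0]: best=(n,np.degrees(np.arctan2(v[1],v[0])),b[r<1.5])
    print('plane n',best[0],'of',len(b),'slope deg',best[1],np.percentile(best[2],[2,98],axis=0).round(0).tolist()); return p
E
python3 -c "
from h import *
cov()"
```

```text
t 6.65 j [ 0.31  0.28  1.76 -0.83  1.43  2.08] bath [-48.5   0.2  86.3] alpha 41.3 heading off -0.2 w 21.5 Yz 0.75 F [ 0.7  0.7 -0.5] 0.35115342820063233
plane n 4587 of 6903 slope deg 77.71802515071928 [[-56.0, 21.0, 97.0], [-48.0, 49.0, 132.0]]
```

Request:
play_rows:
  slide:
    - [0.001,-0.008,0.024]
    - [0,-0.008,0.025]
    - [0.001,-0.009,0.024]
    - [0,-0.012,0.023]
    - [0,0,0]
  dr:
    - [0,0,0]
    - [0,0,0]
    - [0,0,0]
    - [0,0,0]
    - [0,0,0]

```text
time: 7.2
tool_pos: [0.5804, 0.0209, 0.1147]
orientation: [2.291, 0.074, 0.03]
ft_force: [0.5, -0.0, 0.4]
gripper_width: 0.0213
gripper_force: 0.2
```

Request:
play_rows:
  slide:
    - [0.001,-0.012,0.022]
    - [0.001,-0.014,0.022]
    - [0.001,-0.015,0.02]
    - [0.001,-0.016,0.019]
    - [0,0,0]
  dr:
    - [0,0,0]
    - [0,0,0]
    - [0,0,0]
    - [0,0,0]
    - [0,0,0]

```text
time: 7.7
tool_pos: [0.5814, 0.0036, 0.1393]
orientation: [2.291, 0.074, 0.029]
ft_force: [0.1, 0.2, -0.3]
gripper_width: 0.0211
gripper_force: 0.2
```

```bash
python3 -c "
from h import *
cov()"
```

```text
t 7.7 j [ 0.26  0.19  1.77 -0.83  1.46  1.99] bath [-19.7  -0.3 139.3] alpha 41.3 heading off -0.3 w 21.1 Yz 0.75 F [ 0.1  0.2 -0.3] 0.1541892412933521
plane n 4487 of 5889 slope deg -128.34411163688665 [[-35.0, 21.0, 145.0], [-13.0, 49.0, 173.0]]
```

Request:
play_rows:
  slide:
    - [0,0,0]
    - [0,0,0]
    - [0,0,0]
    - [0,0,0]
    - [0,0,0]
  dr:
    - [0,0,0]
    - [0,0,0]
    - [0,0,0]
    - [0,0,0]
    - [0,0,0]
  claw: 1
  squeeze: 40

```text
time: 8.25
tool_pos: [0.5808, 0.0041, 0.1381]
orientation: [2.29, 0.076, 0.027]
ft_force: [-0.1, -0.3, 1.2]
gripper_width: 0.0028
gripper_force: 43.3
```

```bash
python3 -c "
from h import *
cov()
s=robot.sense();b=bath(s['tool_pos'])
P=np.array([62.5,75]);v=b[[0,2]]-P;prev=b[[0,2]]
for th in list(range(5,51,5)):
  c,sn=np.cos(np.radians(th)),np.sin(np.radians(th)); q=P+[v[0]*c+v[1]*sn,-v[0]*sn+v[1]*c]
  dw=(world(q[0],0,q[1])-world(prev[0],0,prev[1]))/.3; print(th,q.round(1),dw.round(3)); prev=q
"
```

```text
t 8.25 j [ 0.26  0.19  1.77 -0.83  1.46  1.99] bath [-20.2  -0.8 138.1] alpha 41.3 heading off -0.4 w 2.8 Yz 0.75 F [-0.1 -0.3  1.2] 43.34463357925415
plane n 4434 of 5613 slope deg -131.05141870369928 [[-31.0, 21.0, 150.0], [-8.0, 49.0, 176.0]]
5 [-14.4 145. ] [ 0.001 -0.019  0.023]
10 [ -8.  151.5] [ 0.001 -0.021  0.021]
15 [ -1.1 157.3] [ 0.002 -0.023  0.02 ]
20 [  6.3 162.6] [ 0.002 -0.025  0.017]
25 [ 14.2 167.1] [ 0.002 -0.026  0.015]
30 [ 22.4 171. ] [ 0.002 -0.027  0.013]
35 [ 30.9 174.1] [ 0.002 -0.028  0.01 ]
40 [ 39.7 176.5] [ 0.002 -0.029  0.008]
45 [ 48.6 178.1] [ 0.002 -0.03   0.005]
50 [ 57.6 178.9] [ 0.002 -0.03   0.003]
```

Request:
play_rows:
  slide:
    - [0.001,-0.019,0.023]
    - [0.001,-0.021,0.021]
    - [0.002,-0.023,0.02]
    - [0.002,-0.025,0.017]
    - [0.002,-0.026,0.015]
  dr:
    - [0.0555,0.0036,0]
    - [0.0555,0.0036,0]
    - [0.0555,0.0036,0]
    - [0.0555,0.0036,0]
    - [0.0555,0.0036,0]

```text
time: 8.8
tool_pos: [0.5835, -0.0294, 0.167]
orientation: [2.732, 0.093, 0.014]
ft_force: [0.4, -0.1, -0.9]
gripper_width: 0.0028
gripper_force: 42.8
```

```bash
python3 -c "
from h import *
cov()"
```

```text
t 8.8 j [ 0.03  0.01  1.78 -0.42  1.37  1.62] bath [ 13.4  -0.4 167. ] alpha 66.6 heading off -0.4 w 2.8 Yz 0.4 F [ 0.4 -0.1 -0.9] 42.82589256763458
plane n 4379 of 5468 slope deg 23.203764274828924 [[9.0, 21.0, 182.0], [41.0, 49.0, 196.0]]
```

Request:
play_rows:
  slide:
    - [0.002,-0.027,0.013]
    - [0.002,-0.028,0.01]
    - [0.002,-0.029,0.008]
    - [0.002,-0.03,0.005]
    - [0.002,-0.03,0.003]
  dr:
    - [0.053,0.0035,0]
    - [0.053,0.0035,0]
    - [0.053,0.0035,0]
    - [0.053,0.0035,0]
    - [0.053,0.0035,0]

```text
time: 9.35
tool_pos: [0.5865, -0.0728, 0.1789]
orientation: [-3.132, -0.108, 0.005]
ft_force: [-5.4, 3.6, 14.9]
gripper_width: 0.0029
gripper_force: 45.5
```

```bash
python3 -c "
from h import *
p=cov()
n='scene';p,d=eyes.snapshot(n);q=cloud(n,d,eyes.camera_model(n)).reshape(-1,3)
B=np.stack([(q[:,:2]-O)@ex,(q[:,:2]-O)@ey,q[:,2]],1)*1000
k=(abs(B[:,1])<58)&(B[:,0]>40)&(B[:,0]<75)&(B[:,2]>80)&(B[:,2]<230);print(k.sum(),np.percentile(B[k],[2,50,98],axis=0).round(0))
cv2.imwrite('pics/s5.png',cv2.resize(p[90:250,160:330,::-1],None,fx=3.5,fy=3.5))
"
```

```text
t 9.35 j [-0.25 -0.    1.72  0.01  1.43  1.25] bath [ 57.   -0.2 178.9] alpha 89.5 heading off -158.2 w 2.9 Yz -0.01 F [-5.4  3.6 14.9] 45.47052025794983
plane n 611 of 1111 slope deg 93.11271339894986 [[56.0, 21.0, 194.0], [60.0, 49.0, 219.0]]
421 [[ 47. -57.  80.]
 [ 61. -10. 198.]
 [ 73.  54. 227.]]
```

View pics/s5.png

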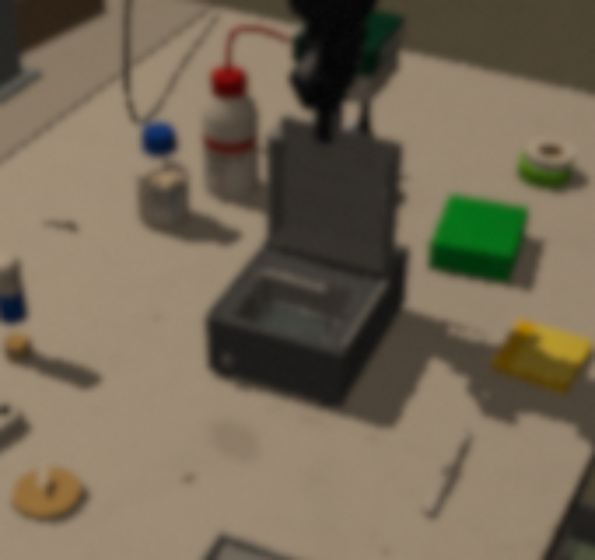

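The cover stands upright over the ledge, pressing down slightly. I'll ease up, push it back about 9 mm, and release.

Request:
play_rows:
  slide:
    - [0,0,0.004]
    - [0.001,-0.01,0.001]
    - [0.001,-0.01,0]
    - [0,-0.01,0]
    - [0,0,0]
  dr:
    - [0,0,0]
    - [0,0,0]
    - [0,0,0]
    - [0,0,0]
    - [0,0,0]

```text
time: 9.95
tool_pos: [0.5867, -0.082, 0.1796]
orientation: [-3.136, -0.108, 0.008]
ft_force: [0.1, -0.1, -1.1]
gripper_width: 0.003
gripper_force: 42.8
```

```bash
python3 -c "
from h import *
p=cov()"
```

```text
t 9.95 j [-0.27  0.    1.72  0.    1.43  1.24] bath [ 66.1  -0.7 179.6] alpha 89.6 heading off -130.4 w 3.0 Yz -0.0 F [ 0.1 -0.1 -1.1] 42.78724014759064
plane n 127 of 270 slope deg 87.7332054468974 [[-9.0, 20.0, 86.0], [-6.0, 39.0, 98.0]]
```

Request:
play_rows:
  slide:
    - [0,0,-0.004]
    - [0,0,0]
  dr:
    - [0,0,0]
    - [0,0,0]

```text
time: 10.2
tool_pos: [0.5869, -0.082, 0.179]
orientation: [-3.136, -0.107, 0.007]
ft_force: [-0.8, 0.6, -1.1]
gripper_width: 0.0031
gripper_force: 42.9
```

Request:
play_rows:
  slide:
    - [0,0,0]
    - [0,0,0]
    - [0,0,0]
    - [0,0,0]
  dr:
    - [0,0,0]
    - [0,0,0]
    - [0,0,0]
    - [0,0,0]
  claw: 0.4

```text
time: 10.6
tool_pos: [0.587, -0.0822, 0.1789]
orientation: [-3.136, -0.107, 0.007]
ft_force: [0.5, 0.4, -0.6]
gripper_width: 0.0259
gripper_force: 0.0
```

Request:
play_rows:
  slide:
    - [0,0,0.04]
    - [0,0,0.08]
    - [0,0,0.1]
    - [0,0,0.1]
    - [0,0,0.1]
  dr:
    - [0,0,0]
    - [0,0,0]
    - [0,0,0]
    - [0,0,0]
    - [0,0,0]

```text
time: 11.1
tool_pos: [0.5869, -0.0822, 0.3072]
orientation: [-3.136, -0.107, 0.005]
ft_force: [-0.2, -0.5, 0.2]
gripper_width: 0.0253
gripper_force: 0.0
```

Request:
play_rows:
  slide:
    - [-0.01,0.15,0]
    - [-0.01,0.15,0]
    - [-0.01,0.15,0]
    - [0,0,0]
  dr:
    - [0,0,0]
    - [0,0,0]
    - [0,0,0]
    - [0,0,0]

```text
time: 11.5
tool_pos: [0.5775, 0.0572, 0.3063]
orientation: [-3.134, -0.116, 0.004]
ft_force: [0.5, -0.3, -0.9]
gripper_width: 0.0255
gripper_force: 0.0
```

```bash
python3 -c "
from h import *
s=st()
m=eyes.camera_model('wrist');p,d=eyes.snapshot('wrist');np.savez('pics/w6.npz',p=p,d=d,T=T(s))
cv2.imwrite('pics/w6.png',p[:,:,::-1])
q=cloud('',d,m,T(s)).reshape(-1,3)
B=np.stack([(q[:,:2]-O)@ex,(q[:,:2]-O)@ey,q[:,2]],1)*1000
k=(abs(B[:,0]+10)<45)&(abs(B[:,1])<45)&(B[:,2]>85)&(B[:,2]<105);print('bar',k.sum(),np.percentile(B[k],[2,50,98],axis=0).round(1).tolist(),rect(B[k]/1000) if k.sum()>5 else 0)
k=(B[:,0]>40)&(abs(B[:,1])<58)&(B[:,2]>85)&(B[:,2]<230);print('cover',k.sum(),np.percentile(B[k],[2,50,98],axis=0).round(1).tolist())
# tray centre by ray on z=.010 from first top view outline
m=eyes.camera_model('top')
for u,v in ((184,215),(164,197.5),(203.7,197),(164.3,233),(203.5,233)):
  r=m['R'].T@np.array([(u-m['cx'])/m['fx'],(v-m['cy'])/m['fy'],1]);c=-m['R'].T@m['t'];print('tray',(c+r*(.01-c[2])/r[2]).round(4))
"
```

```text
t 11.5 j [-0.03 -0.09  1.6   0.01  1.64  1.46] bath [-73.4  -0.7 306.3] alpha 89.6 heading off -155.7 w 25.5 Yz -0.01 F [ 0.5 -0.3 -0.9] 0.0
bar 461 [[-15.9, -33.3, 88.0], [-11.5, 3.8, 96.7], [-6.5, 36.9, 98.8]] (array([-11. ,   0.8]), array([75.9,  9. ]), 87.6)
cover 7815 [[63.5, -56.3, 88.9], [85.3, 0.4, 194.2], [102.2, 56.4, 218.3]]
tray [0.4636 0.2912 0.01  ]
tray [0.5222 0.363  0.01  ]
tray [0.5275 0.2262 0.01  ]
tray [0.4005 0.3555 0.01  ]
tray [0.4038 0.2218 0.01  ]
```

View pics/w6.png

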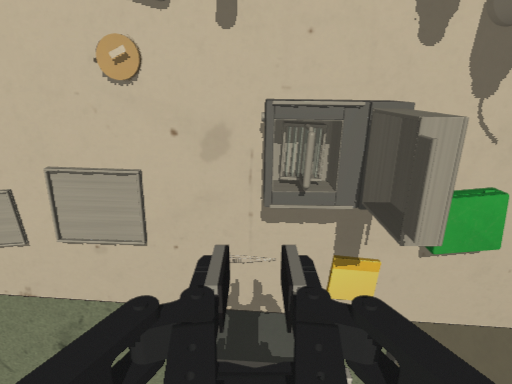

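The wrist view shows the cover standing at the right, the rack in the trough with its handle bar at (309,157), and the large tray at (97,205).

Request:
play_rows:
  slide:
    - [0.005,-0.07,-0.08]
    - [0.005,-0.07,-0.1]
    - [0.004,-0.068,-0.12]
    - [0,0,-0.12]
    - [0,0,0]
  dr:
    - [0,0,0]
    - [0,0,0]
    - [0,0,0]
    - [0,0,0]
    - [0,0,0]
  claw: -0.2

```text
time: 12.05
tool_pos: [0.5783, -0.0108, 0.1728]
orientation: [-3.134, -0.103, 0.024]
ft_force: [0.0, 1.0, -1.2]
gripper_width: 0.0513
gripper_force: 0.0
```

```bash
python3 -c "
from h import *
s=st()
m=eyes.camera_model('wrist');p,d=eyes.snapshot('wrist')
W=cloud('',d,m,T(s));q=W.reshape(-1,3)
B=np.stack([(q[:,:2]-O)@ex,(q[:,:2]-O)@ey,q[:,2]],1)*1000
k=(abs(B[:,0]+10)<45)&(abs(B[:,1])<28)&(B[:,2]>85)&(B[:,2]<105);print('bar',k.sum(),np.percentile(B[k],[2,50,98],axis=0).round(1).tolist(),rect(B[k]/1000) if k.sum()>5 else 0)
L=cloud('',d,m,np.eye(4)).reshape(-1,3)*1000
k=(abs(L[:,0])<12)&(abs(L[:,1])>20)&(abs(L[:,1])<50)&(L[:,2]>-60)&(L[:,2]<5);print('tip z',np.percentile(L[k,2],[50,90,98,100]))
print(go(s,-11,0,110),go(s,-11,0,55))
"
```

```text
t 12.05 j [-0.15 -0.02  1.75  0.    1.43  1.36] bath [ -5.5  -4.3 172.8] alpha 89.1 heading off -112.7 w 51.3 Yz -0.01 F [ 0.   1.  -1.2] 0.0
bar 768 [[-15.9, -26.6, 94.0], [-10.8, 1.7, 96.9], [-6.2, 26.8, 98.6]] (array([-10.9,   0. ]), array([55.9,  9. ]), 87.6)
tip z [-45.74799928 -31.76582836 -26.93752719 -23.80602885]
[ 0.013  0.019 -0.209] [ 0.013  0.019 -0.393]
```

Request:
play_rows:
  slide:
    - [0.005,0.006,-0.1]
    - [0.004,0.006,-0.1]
    - [0.004,0.007,-0.07]
    - [0,0,-0.04]
    - [0,0,0]
  dr:
    - [0,0,-0.013]
    - [0,0,-0.013]
    - [0,0,0]
    - [0,0,0]
    - [0,0,0]

```text
time: 12.6
tool_pos: [0.5862, -0.004, 0.0862]
orientation: [-3.137, -0.043, 0.007]
ft_force: [0.2, 0.7, 0.4]
gripper_width: 0.0514
gripper_force: 0.0
```

Request:
play_rows:
  slide:
    - [0,0,-0.04]
    - [0,0,-0.043]
    - [0,0,0]
  dr:
    - [0,0,0]
    - [0,0,0]
    - [0,0,0]

```text
time: 12.9
tool_pos: [0.5848, -0.0038, 0.0592]
orientation: [-3.137, -0.043, 0.011]
ft_force: [-0.7, -0.4, -0.9]
gripper_width: 0.0513
gripper_force: 0.0
```

```bash
python3 -c "
from h import *
s=st();print(s['orientation'])"
```

```text
t 12.9 j [-0.14  0.1   1.82  0.    1.22  1.41] bath [-12.1   2.6  59.2] alpha 89.5 heading off -125.6 w 51.3 Yz -0.0 F [-0.7 -0.4 -0.9] 0.0
[-3.13665831 -0.0430526   0.01134669]
```

Request:
play_rows:
  slide:
    - [0,0,0]
    - [0,0,0]
    - [0,0,0]
    - [0,0,0]
    - [0,0,0]
  dr:
    - [0,0,0]
    - [0,0,0]
    - [0,0,0]
    - [0,0,0]
    - [0,0,0]
  claw: 1
  squeeze: 45

```text
time: 13.4
tool_pos: [0.5866, -0.0041, 0.0617]
orientation: [-3.137, -0.043, 0.004]
ft_force: [0.6, -1.1, 1.3]
gripper_width: 0.0069
gripper_force: 44.0
```

Request:
play_rows:
  slide:
    - [0,0,0.02]
    - [0,0,0.04]
    - [0,0,0.04]
    - [0,0,0]
  dr:
    - [0,0,0]
    - [0,0,0]
    - [0,0,0]
    - [0,0,0]

```text
time: 13.8
tool_pos: [0.5879, -0.0041, 0.0941]
orientation: [-3.138, -0.043, -0.001]
ft_force: [-0.1, -0.2, -0.1]
gripper_width: 0.0069
gripper_force: 43.9
```

Request:
play_rows:
  slide:
    - [0,0,0.05]
    - [0,0,0.05]
    - [0,0,0.05]
    - [0,0,0.05]
    - [0,0,0.05]
  dr:
    - [0,0,0]
    - [0,0,0]
    - [0,0,0]
    - [0,0,0]
    - [0,0,0]

```text
time: 14.3
tool_pos: [0.5862, -0.0039, 0.1677]
orientation: [-3.137, -0.043, 0.005]
ft_force: [-0.1, 0.1, -0.7]
gripper_width: 0.0071
gripper_force: 43.9
```

Request:
play_rows:
  slide:
    - [0,0,0.02]
    - [0,0,0]
    - [0,0,0]
  dr:
    - [0,0,0]
    - [0,0,0]
    - [0,0,0]

```text
time: 14.6
tool_pos: [0.5857, -0.0039, 0.1714]
orientation: [-3.137, -0.043, 0.008]
ft_force: [0.4, 0.2, -1.3]
gripper_width: 0.0072
gripper_force: 43.9
```

```bash
cat >> h.py <<'E'
def rack():
    s=st(); n='scene';p,d=eyes.snapshot(n);q=cloud(n,d,eyes.camera_model(n)).reshape(-1,3); t=s['tool_pos']
    k=(abs(q[:,0]-t[0])<.05)&(abs(q[:,1]-t[1])<.045)&(q[:,2]<t[2]+.01)&(q[:,2]>t[2]-.09);b=q[k]
    print('rack',k.sum(),np.percentile(b,[1,50,99],axis=0).round(3).tolist()); return s,p
E
python3 -c "
from h import *
s,p=rack();cv2.imwrite('pics/s7.png',cv2.resize(p[80:260,160:340,::-1],None,fx=3.3,fy=3.3))
print((np.array([.4636,.2912])-s['tool_pos'][:2])/.3)"
```

```text
t 14.6 j [-0.14 -0.01  1.74  0.    1.42  1.41] bath [-11.9   3.5 171.4] alpha 89.6 heading off -133.3 w 7.2 Yz -0.0 F [ 0.4  0.2 -1.3] 43.85266363620758
rack 483 [[0.545, -0.032, 0.127], [0.58, 0.009, 0.153], [0.621, 0.024, 0.178]]
[-0.40686019  0.98351121]
```

View pics/s7.png

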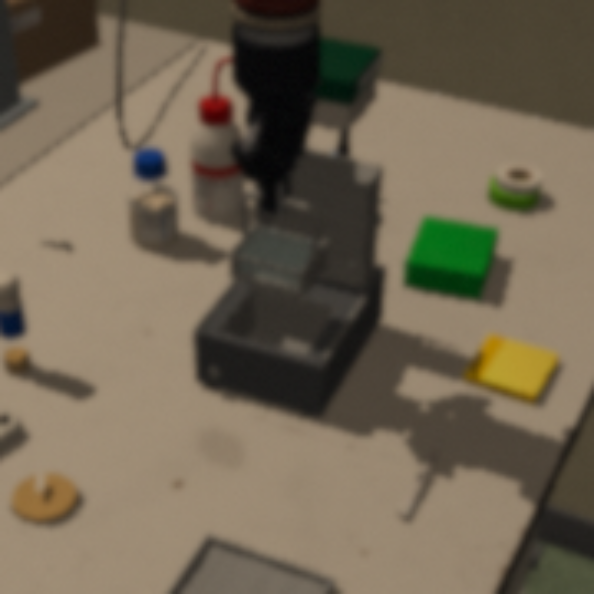

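Request:
play_rows:
  slide:
    - [-0.02,0.04,0]
    - [-0.035,0.085,0]
    - [-0.045,0.11,0]
    - [-0.05,0.12,0]
    - [-0.05,0.12,0]
  dr:
    - [0,0,0]
    - [0,0,0]
    - [0,0,0]
    - [0,0,0]
    - [0,0,0]

```text
time: 15.15
tool_pos: [0.5243, 0.1403, 0.171]
orientation: [-3.137, -0.042, 0.009]
ft_force: [0.4, 0.3, -2.5]
gripper_width: 0.0073
gripper_force: 43.9
```

Request:
play_rows:
  slide:
    - [-0.05,0.12,0]
    - [-0.05,0.12,0]
    - [-0.045,0.11,0]
    - [-0.04,0.1,0]
    - [-0.02,0.058,0]
  dr:
    - [0,0,0]
    - [0,0,0]
    - [0,0,0]
    - [0,0,0]
    - [0,0,0]

```text
time: 15.65
tool_pos: [0.4621, 0.2934, 0.1711]
orientation: [-3.137, -0.047, 0.01]
ft_force: [0.4, 0.8, -1.3]
gripper_width: 0.007
gripper_force: 43.9
```

Request:
play_rows:
  slide:
    - [0,0,-0.05]
    - [0,0,-0.08]
    - [0,0,-0.08]
    - [0,0,-0.05]
    - [0,0,0]
  dr:
    - [0,0,0]
    - [0,0,0]
    - [0,0,0]
    - [0,0,0]
    - [0,0,0]

```text
time: 16.15
tool_pos: [0.4619, 0.2894, 0.0899]
orientation: [-3.14, -0.042, 0.017]
ft_force: [-0.2, -0.0, -0.2]
gripper_width: 0.0073
gripper_force: 43.9
```

```bash
python3 -c "
from h import *
s,p=rack();print(s['orientation'])
m=eyes.camera_model('wrist');p,d=eyes.snapshot('wrist');q=cloud('',d,m,T(s)).reshape(-1,3)
k=(q[:,2]>.007)&(q[:,2]<.018)&(abs(q[:,0]-.464)<.08)&(abs(q[:,1]-.29)<.09);print('rim',k.sum(),np.percentile(q[k],[1,50,99],axis=0).round(4).tolist(),rect(q[k]))
cv2.imwrite('pics/w8.png',p[:,:,::-1])"
```

```text
t 16.15 j [ 0.42 -0.03  1.9   0.01  1.28  1.96] bath [-312.8 -100.6   89.9] alpha 89.4 heading off -99.3 w 7.3 Yz -0.0 F [-0.2 -0.  -0.2] 43.94504427909851
rack 1395 [[0.413, 0.249, 0.003], [0.455, 0.302, 0.049], [0.509, 0.333, 0.091]]
[-3.14006519 -0.04235864  0.01714456]
rim 2803 [[0.4052, 0.2231, 0.0071], [0.4973, 0.296, 0.0087], [0.5288, 0.3648, 0.0104]] (array([466.8, 293.8]), array([119.9, 140.1]), 2.7)
```

View pics/w8.png

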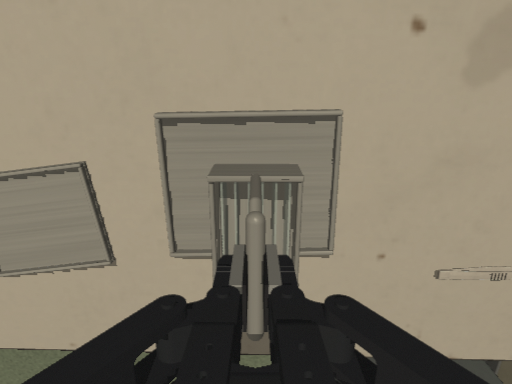

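Request:
play_rows:
  slide:
    - [0.007,0.007,-0.03]
    - [0.007,0.007,-0.03]
    - [0,0,-0.03]
    - [0,0,-0.015]
    - [0,0,0]
  dr:
    - [0,0,0]
    - [0,0,0]
    - [0,0,0]
    - [0,0,0]
    - [0,0,0]

```text
time: 16.75
tool_pos: [0.4678, 0.2948, 0.061]
orientation: [-3.138, -0.043, 0.01]
ft_force: [0.0, 0.2, -1.2]
gripper_width: 0.0071
gripper_force: 44.0
```

Request:
play_rows:
  slide:
    - [0,0,-0.006]
    - [0,0,-0.006]
    - [0,0,-0.006]
    - [0,0,0]
  dr:
    - [0,0,0]
    - [0,0,0]
    - [0,0,0]
    - [0,0,0]

```text
time: 17.15
tool_pos: [0.4686, 0.2952, 0.0569]
orientation: [-3.137, -0.043, 0.007]
ft_force: [0.8, 0.3, -1.1]
gripper_width: 0.0067
gripper_force: 44.0
```

```bash
python3 -c "
from h import *
print(st()['tool_pos'])"
```

```text
t 17.15 j [0.42 0.03 1.9  0.01 1.21 1.97] bath [-318.1  -93.5   56.9] alpha 89.7 heading off -135.9 w 6.7 Yz -0.0 F [ 0.8  0.3 -1.1] 43.99225294589996
[0.46860213 0.29517318 0.05688795]
```

Request:
play_rows:
  slide:
    - [0,0,-0.005]
    - [0,0,-0.005]
    - [0,0,-0.005]
    - [0,0,0]
  dr:
    - [0,0,0]
    - [0,0,0]
    - [0,0,0]
    - [0,0,0]

```text
time: 17.55
tool_pos: [0.4685, 0.2951, 0.0522]
orientation: [-3.137, -0.043, 0.008]
ft_force: [-0.3, 0.5, -1.8]
gripper_width: 0.0067
gripper_force: 44.0
```

Request:
play_rows:
  slide:
    - [0,0,-0.004]
    - [0,0,0]
    - [0,0,0]
  dr:
    - [0,0,0]
    - [0,0,0]
    - [0,0,0]

```text
time: 17.85
tool_pos: [0.4687, 0.2952, 0.0513]
orientation: [-3.137, -0.043, 0.007]
ft_force: [-0.0, -0.2, -1.0]
gripper_width: 0.007
gripper_force: 44.0
```

```bash
python3 -c "
from h import *
print(rack()[0]['tool_pos'])"
```

```text
t 17.85 j [0.42 0.04 1.91 0.01 1.2  1.97] bath [-318.1  -93.4   51.3] alpha 89.7 heading off -136.9 w 7.0 Yz -0.0 F [-0.  -0.2 -1. ] 43.99259269237518
rack 1058 [[0.42, 0.257, 0.003], [0.461, 0.312, 0.022], [0.517, 0.339, 0.051]]
[0.46868323 0.29521625 0.05128807]
```

Request:
play_rows:
  slide:
    - [0,0,-0.004]
    - [0,0,0]
    - [0,0,0]
  dr:
    - [0,0,0]
    - [0,0,0]
    - [0,0,0]

```text
time: 18.2
tool_pos: [0.4689, 0.2952, 0.0504]
orientation: [-3.137, -0.043, 0.006]
ft_force: [-1.0, 0.0, 1.1]
gripper_width: 0.0066
gripper_force: 44.1
```

Request:
play_rows:
  slide:
    - [0,0,-0.004]
    - [0,0,0]
    - [0,0,0]
  dr:
    - [0,0,0]
    - [0,0,0]
    - [0,0,0]

```text
time: 18.5
tool_pos: [0.4691, 0.2953, 0.0504]
orientation: [-3.137, -0.043, 0.006]
ft_force: [-3.2, -2.3, 7.6]
gripper_width: 0.0072
gripper_force: 44.8
```

Contact with the tray floor. Next I'll back off slightly, open and rise.

Request:
play_rows:
  slide:
    - [0,0,0.003]
    - [0,0,0]
  dr:
    - [0,0,0]
    - [0,0,0]

```text
time: 18.7
tool_pos: [0.469, 0.2953, 0.0504]
orientation: [-3.137, -0.043, 0.006]
ft_force: [-1.8, -1.1, 4.1]
gripper_width: 0.0072
gripper_force: 44.4
```

Request:
play_rows:
  slide:
    - [0,0,0]
    - [0,0,0]
    - [0,0,0]
    - [0,0,0]
    - [0,0,0]
  dr:
    - [0,0,0]
    - [0,0,0]
    - [0,0,0]
    - [0,0,0]
    - [0,0,0]
  claw: 0

```text
time: 19.2
tool_pos: [0.4686, 0.2952, 0.0496]
orientation: [-3.137, -0.043, 0.007]
ft_force: [-0.3, -0.2, -0.2]
gripper_width: 0.0428
gripper_force: 0.0
```

Request:
play_rows:
  slide:
    - [0,0,0.04]
    - [0,0,0.08]
    - [0,0,0.12]
    - [0,0,0.15]
    - [0,0,0.15]
  dr:
    - [0,0,0]
    - [0,0,0]
    - [0,0,0]
    - [0,0,0]
    - [0,0,0]

```text
time: 19.7
tool_pos: [0.4683, 0.2951, 0.2141]
orientation: [-3.137, -0.043, 0.007]
ft_force: [0.4, 0.7, 0.1]
gripper_width: 0.0426
gripper_force: 0.0
```

Request:
play_rows:
  slide:
    - [-0.05,0,0.05]
    - [0,0,0]
    - [0,0,0]
  dr:
    - [0,0,0]
    - [0,0,0]
    - [0,0,0]

```text
time: 20.0
tool_pos: [0.4536, 0.2952, 0.2268]
orientation: [-3.137, -0.044, 0.006]
ft_force: [-0.1, 0.3, -0.8]
gripper_width: 0.0429
gripper_force: 0.0
```

```bash
python3 -c "
from h import *
s=st()
n='scene';p,d=eyes.snapshot(n);q=cloud(n,d,eyes.camera_model(n)).reshape(-1,3)
B=np.stack([(q[:,:2]-O)@ex,(q[:,:2]-O)@ey,q[:,2]],1)*1000
k=(B[:,0]>40)&(B[:,0]<110)&(abs(B[:,1])<58)&(B[:,2]>85)&(B[:,2]<230);print('cover',np.percentile(B[k],[2,50,98],axis=0).round(1).tolist())
p,d=eyes.snapshot('wrist');q=cloud('',d,eyes.camera_model('wrist'),T(s)).reshape(-1,3)
k=(abs(q[:,0]-.467)<.06)&(abs(q[:,1]-.294)<.06)
b=q[k&(q[:,2]>.027)&(q[:,2]<.045)];print('basket',len(b),rect(b),np.percentile(b[:,2],[5,50,95]))
b=q[k&(q[:,2]>.075)&(q[:,2]<.1)];print('bar',len(b),rect(b),np.percentile(b,[2,50,98],axis=0).round(4).tolist())
for a0,b0 in ((-.06,-.015),(.015,.06)):
  c=b[(b[:,0]-.467>a0)&(b[:,0]-.467<b0)];print(c[:,2].max() if len(c) else None)
"
```

```text
t 20.0 j [ 0.44 -0.16  1.79  0.01  1.51  1.98] bath [-319.1 -108.5  226.8] alpha 89.7 heading off -142.5 w 42.9 Yz -0.0 F [-0.1  0.3 -0.8] 0.0
cover [[62.5, -57.8, 88.0], [100.0, -22.2, 148.1], [105.2, 16.4, 219.3]]
basket 1115 (array([466.6, 295.4]), array([76.9, 56. ]), 1.5) [0.02864291 0.03494806 0.03729294]
bar 677 (array([466.5, 295.1]), array([76.3,  8.7]), 1.5) [[0.4339, 0.2911, 0.0793], [0.4709, 0.2955, 0.0872], [0.5029, 0.2999, 0.0891]]
0.08984948657624303
0.0894345011720366
```

```bash
python3 -c "
from station import hand_in
print(hand_in())"
```

```text
the job is handed in; nothing more can be done
None
```

The job is handed in at about 20 s of the 58 s: the cover stands upright on its ledge, and the slide rack sits flat within about 2 mm of the middle of the larger drip tray. `hand_in()` returned no verdict, so this rests on my last camera measurements.

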